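Set the oven timer by its clicks

TASK

A pizza has just gone into the oven. On the counter timer with the red knob, turn the knob clockwise until its white pointer is at the third click after the zero dot, the first of the two long marks (it may stand at the dot or already one click on), and let go of it. Leave the timer with the blue knob as it is set.

Things in the scene. Friction and masses are not known exactly. Their poses are not given: they have to be found in the camera images.
- red_timer: Timer to set: round, black, 100 mm across, fixed to the worktop, flat face 30 mm up; origin at its underside's centre, z up. Nine white marks ring the knob 25 degrees apart clockwise (seen from above), one a click: a round dot for zero in the timer's +x direction, then eight strokes for clicks 1 to 8, the 3rd and 6th longer and broader.
- red_timer_knob (a joint): Red knob's angle, rad: 0 with the pointer at the dot, growing clockwise seen from above. It clicks into rest every 25 degrees: 0, 0.436, 0.873, 1.309 (third click) and so on to 3.491, with end stops. It starts at 0 or 0.436. A click takes about 0.09 N m; let go between clicks, it springs to the nearer one.
- red_timer_grip (a point): On the knob's axis 62 mm above the worktop, at grip height; turns with the knob, x towards the pointer, z up. Knob: disc 48 mm across, its top at 38 mm; on it an upright grip bar 46 mm long (x), 13 mm thick (y), top at 74 mm, to be pinched from above across its thickness. Pointer: white line on one half of the bar's top and down that end to a white tip.
- blue_timer_pointer (a point): Pointer tip of the other timer, alike but with a blue knob, which may stand at any click and is not to be turned; 30 mm from that knob's axis, 35 mm above the worktop.

How it is judged:
At the end, for the whole second after the job is handed in: The red knob rests at its third click (75 degrees, within 10 degrees), and the blue knob's pointer is within 8 mm of where it was at the start (value of joint red_timer_knob between 1.1345 and 1.4835 rad and velocity of joint red_timer_knob between -0.1 and 0.1 rad/s and distance of blue_timer_pointer from where it was at the start of the episode below 0.008 m); the robot touches nothing.
It fails at once if the blue knob is turned to another click (distance of blue_timer_pointer from where it was at the start of the episode above 0.01 m).
It also fails if it takes over 38 s, if anything falls off the work surface, if the arm or the gripper's body presses on something with over 40 N, if the wrist force passes 120 N, or if a joint passes its speed limit or range.

ROBOT

A 6-joint arm with a two-finger parallel gripper is mounted at the origin on a cart in front of the work surface, level with it; the furniture and walls round the work are solid. World frame = base frame: x ahead of the robot, y to its left, z up, the work surface at z = 0. Lengths are in m, angles in rad, forces in N, time in s.
With the tool pointing down it reaches from about 0.35 to 0.975 m from the base axis. Payload 4.9 kg.
Tool frame: the origin (TCP) lies midway between the tips of the shut fingers; the grasp point (between the pads) lies ctrl.tcp_to_grasp behind it (ctrl.tcp_to_grasp is the distance from the TCP to the grasp point, in m); z points along the fingers, y is the direction in which the jaws open and shut (so a half turn about z gives the same grasp; the last joint's range is limited). The gripper opens to 85 mm and grips with 20 to 120 N. Pads are 22 mm wide; open, the fingers measure 114 mm over their backs; the gripper's body (76 mm by 85 mm) begins 54 mm behind the grasp point. The pads swing forward as they close: fully open they stand 13 mm farther back than shut.
Start: joints at [1.142, 0.053, 1.613, -0, 1.476, -0.119], TCP at [0.191, 0.595, 0.231] pointing down, gripper open.
Joint ranges: [-3.01, 3.01], [-1.01, 2.22], [0.06, 2.58], [-1.02, 4.17], [0.09, 2.62], [-3.14, 3.14]. Speed limits (rad/s): [2.57, 2.57, 3.14, 3.14, 3.14, 3.14].

INTERFACE

Orientations are given as a rotation vector (axis times angle).
In Python, from station import ctrl, get_image, calibration, finish_job, models gives the robot as it stands.
- The arm moves only by the shell command python3 -m creep 'ROWS' [FORCE]. ROWS is JSON, a list of rows, each a list of 7 numbers: the opening, from 0 (shut) to 1 (fully open), then the shift along the tool's x, y, z in m, then the turn, a rotation vector about the tool's x, y, z in degrees. A call has 1 to 20 rows; each row shifts and turns the commanded pose from where the row before left it, along the tool's axes as they then stand; what a row does not reach is not made up. A row lasts 1/10 s, in which the tool goes at most 50 mm and 8.59 degrees, less where a joint would pass 70% of its speed; a pose out of reach is approached as far as the arm can. A call with a gripper value outside its range is refused whole. The fingers move at their own pace and stop on an object; FORCE is the grip in N (left out, the last holds). Time passes only in rows, so rows that do not move let the fingers close. It gives the time, the measured TCP pose, the force and the opening at its end, in the units of the state.
- ctrl.get_obs(): the state, without advancing time (a new reading comes with each control period).
- get_image(name): name is "side" or "top"; returns the picture (480x640x3 uint8, red, green, blue); there is no depth.
- calibration(name): a dict with "mtx" (3x3 intrinsics, pixels), "R" (3x3) and "t" (3): a world point X has camera coordinates R X + t. Camera axes: x right, y down, z forward; pixel columns grow to the right and rows downward; lengths in m; the calibration is good to about 2 mm. A picture is of the moment at which its call begins. calibration takes no time and is no camera call.
- finish_job(): hands the job in, once; it reports no verdict.
Trained networks look in the newest picture that a camera, given by its name, has taken for a name from the list of things; names that differ only in an ending like _2 or _b are one class to them, and where a whole thing is asked for, a point or a joint stands for the part that bears it (a point fixed in the world has none). Each returns a list of dicts, best first, with "conf" (0 to 1); they miss things now and then, are a little off and sometimes report something else, mostly with a low value. They report only what shows in the picture. A call takes as long as a camera call.
- models.search_frame(camera, name): "extent" ([left, top, right, bottom] in pixels, round what is visible of it).
The state is a dict: "t": time; "q": joint angles; "dq": joint speeds; "effort": joint torques, N m; "tool_pos": TCP position; "tool_rot": TCP orientation; "contact_force": force on the tool from outside, world axes, zero at the start; "wrist_torque": the same for the moment, N m; "opening": finger opening in m.
Only numpy, scipy, OpenCV 4.12 (cv2) and the standard library are available. Lean on these libraries where they do the work, as an engineer would, in place of code of your own. Each camera call takes 0.05 s, during which the arm holds its last target. There are 200 camera calls.

## Working session

There is one attempt and no reset: what is moved stays moved. The work goes in short steps, Python scripts to look and compute and a shell command to move; the robot and the scene stay as the last step left them, time stands still between calls to the robot, and variables do not carry over. Pictures are saved under pics/ and viewed, about 8 in all and at most 12, crops included, and the job is handed in when it is done.

```bash
mkdir -p pics; cat > h.py <<'E'
import cv2,numpy as np
from station import ctrl,get_image,calibration,finish_job,models
def snap(n,f,crop=None,s=1):
    im=get_image(n)[:,:,::-1].copy()
    if crop: a,b,c,d=crop; im=im[b:d,a:c]
    cv2.imwrite('pics/'+f,cv2.resize(im,None,fx=s,fy=s,interpolation=cv2.INTER_CUBIC))
def back(n,uv,z):
    c=calibration(n);R=np.array(c['R']);t=np.array(c['t'])
    d=R.T@np.linalg.inv(c['mtx'])@np.array([*uv,1]);o=-R.T@t
    return o+d*(z-o[2])/d[2]
E
python3 - <<'E'
from h import *
o=ctrl.get_obs();print(o['t'],o['tool_pos'],o['tool_rot'],o['opening'],ctrl.tcp_to_grasp)
snap('top','t0.png');snap('side','s0.png')
for c in('top','side'):
  for n in('red_timer','red_timer_knob','blue_timer_pointer'):print(c,n,models.search_frame(c,n)[:3])
E
```

```text
0.0 [0.1902903  0.59468477 0.23009057] [-4.84612210e-01 -3.10346737e+00  3.03319856e-03] 0.0850510973418614 0.0187
top red_timer [{'extent': [188.1, 210.9, 238.9, 256.7], 'conf': 0.64}]
top red_timer_knob [{'extent': [199.1, 216.0, 222.5, 244.0], 'conf': 0.73}]
top blue_timer_pointer [{'extent': [366.5, 244.8, 391.1, 273.5], 'conf': 0.62}]
side red_timer [{'extent': [237.6, 182.9, 290.7, 230.4], 'conf': 0.69}]
side red_timer_knob [{'extent': [251.4, 180.6, 276.8, 207.5], 'conf': 0.67}]
side blue_timer_pointer [{'extent': [350.6, 290.4, 383.4, 327.0], 'conf': 0.88}, {'extent': [252.2, 186.0, 274.8, 210.5], 'conf': 0.42}]
```

View pics/t0.png

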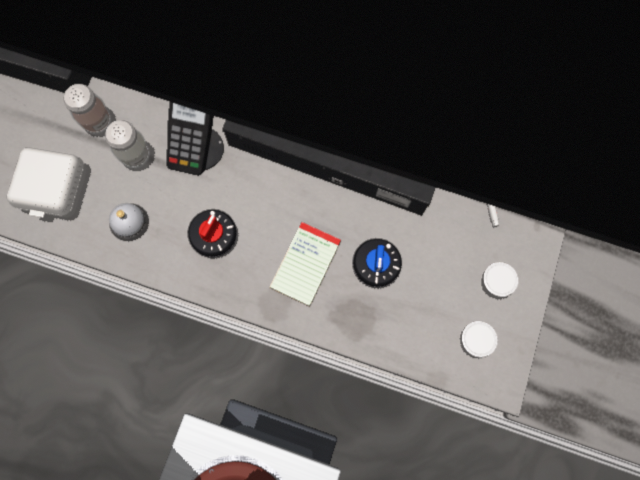

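View pics/s0.png

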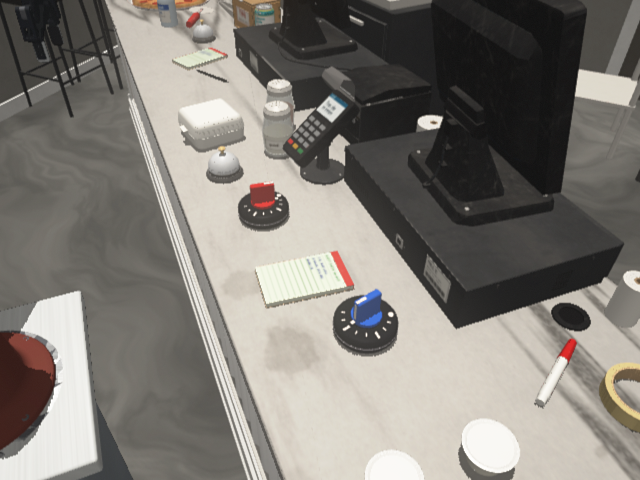

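The red timer is near (212,233) in the top view, its pointer towards (213,214). The blue timer is near (378,263). I'll zoom in and compute the geometry.

```bash
python3 - <<'E'
from h import *
snap('top','t1.png',(172,193,252,273),7)
def proj(n,X):
    c=calibration(n);p=c['mtx']@(np.array(c['R'])@X+c['t']);return p[:2]/p[2]
ct=back('top',(213.,233.5),.015);cs=back('side',(264,207),.015)
print('timer',ct,cs)
cb=back('top',(378,263),.015);print('blue',cb)
print('tcp px',proj('top',ctrl.get_obs()['tool_pos']))
for z in(.03,.062,.074):print(z,proj('top',np.array([ct[0],ct[1],z])))
# fit red blobs
from scipy.spatial.transform import Rotation as Ro
print(Ro.from_rotvec(ctrl.get_obs()['tool_rot']).as_matrix().round(3))
im=get_image('top').astype(int);m=((im[:,:,0]>120)&(im[:,:,1]<70));m[:, :185]=0;m[:,240:]=0;m[:205]=0;m[260:]=0
ys,xs=np.nonzero(m);print('red',xs.mean(),ys.mean(),xs.min(),xs.max(),ys.min(),ys.max())
for uv,z in(((213,213),.074),((212,234),.074)):print(back('top',uv,z))
E
```

```text
timer [0.49867557 0.23578848 0.015     ] [0.50462707 0.24140423 0.015     ]
blue [ 0.55057386 -0.10367152  0.015     ]
tcp px [-82.53877202 301.51225585]
0.03 [211.8210017  231.57347255]
0.062 [209.2100313  227.30704894]
0.074 [208.19567164 225.64954719]
[[-0.952  0.305 -0.   ]
 [ 0.305  0.952 -0.   ]
 [ 0.    -0.    -1.   ]]
red 210.15693430656935 230.22992700729927 199 222 216 241
[0.5259077  0.23639589 0.074     ]
[0.48532239 0.22252215 0.074     ]
```

View pics/t1.png

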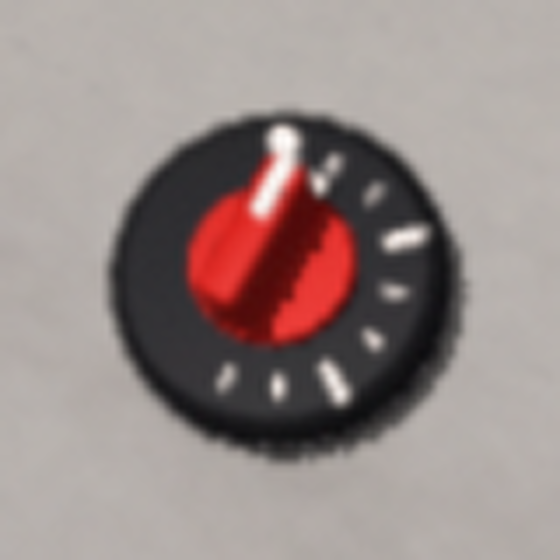

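```bash
python3 - <<'E'
from h import *
f=lambda a,b,z,n='top':back(n,(172+a/7,193+b/7),z)
c=f(278,272,.03);print('c',c)
pts=[(283,140),(330,165),(373,193),(407,237),(395,292),(373,340),(335,385),(278,387),(229,376)]
W=np.array([f(a,b,.03)[:2] for a,b in pts])
import scipy.optimize as so
r=so.least_squares(lambda p:np.hypot(*(W-p[:2]).T)-p[2],[*c[:2],.04]);print('circle',r.x)
A=np.degrees(np.arctan2(*(W-r.x[:2]).T[::-1]));print('mark ang',A.round(1), (A+25*np.arange(9)).round(1))
tip=f(320,182,.035)[:2]-r.x[:2];print('tip',np.degrees(np.arctan2(tip[1],tip[0])),np.hypot(*tip))
l=f(288,145,.074)-f(262,212,.074);print('line',np.degrees(np.arctan2(l[1],l[0])),f(262,212,.074))
E
```

```text
c [0.49804827 0.23577391 0.03      ]
circle [0.49926685 0.23615297 0.03623909]
mark ang [  19.5   -4.8  -30.6  -56.8  -82.9 -108.4 -134.  -158.6  177.4] [ 19.5  20.2  19.4  18.2  17.1  16.6  16.   16.4 377.4]
tip -6.790159448052986 0.02720627572722118
line 0.8598426913075705 [0.50395698 0.23528042 0.074     ]
```

```bash
python3 -m creep '[[0.6,-0.0336,-0.0206,0,0,0,0],[0.6,-0.0336,-0.0206,0,0,0,0],[0.6,-0.0336,-0.0206,0,0,0,0],[0.6,-0.0336,-0.0206,0,0,0,0],[0.6,-0.0336,-0.0206,0,0,0,0],[0.6,-0.0336,-0.0206,0,0,0,0],[0.6,-0.0336,-0.0206,0,0,0,0],[0.6,-0.0336,-0.0206,0,0,0,0],[0.6,-0.0336,-0.0206,0,0,0,0],[0.6,-0.0336,-0.0206,0,0,0,0],[0.6,-0.0336,-0.0206,0,0,0,0],[0.6,-0.0336,-0.0206,0,0,0,0],[0.6,0,0,0.02,0,0,-5.4],[0.6,0,0,0.04,0,0,-5.4],[0.6,0,0,0.04,0,0,0],[0.6,0,0,0,0,0,0],[0.6,0,0,0,0,0,0]]' 30
python3 - <<'E'
from h import *
from scipy.spatial.transform import Rotation as Ro
o=ctrl.get_obs();R=Ro.from_rotvec(o['tool_rot']).as_matrix()
print(o['t'],o['tool_pos'],o['opening'],o['q'].round(3) if hasattr(o['q'],'round') else o['q'],R.round(3))
snap('side','s1.png',(185,90,345,250),5)
E
```

```text
t: 2.2
tool_pos: [0.4989, 0.2368, 0.1313]
tool_rot: [-0.19, -3.135, 0.001]
contact_force: [-0.1, -0.8, 0.1]
opening: 0.0512
2.2 [0.49890334 0.23681517 0.13133986] 0.0512394204589346 [ 0.308 -0.036  1.874 -0.     1.305 -1.141] [[-0.993  0.121 -0.001]
 [ 0.121  0.993 -0.   ]
 [ 0.001 -0.001 -1.   ]]
```

View pics/s1.png

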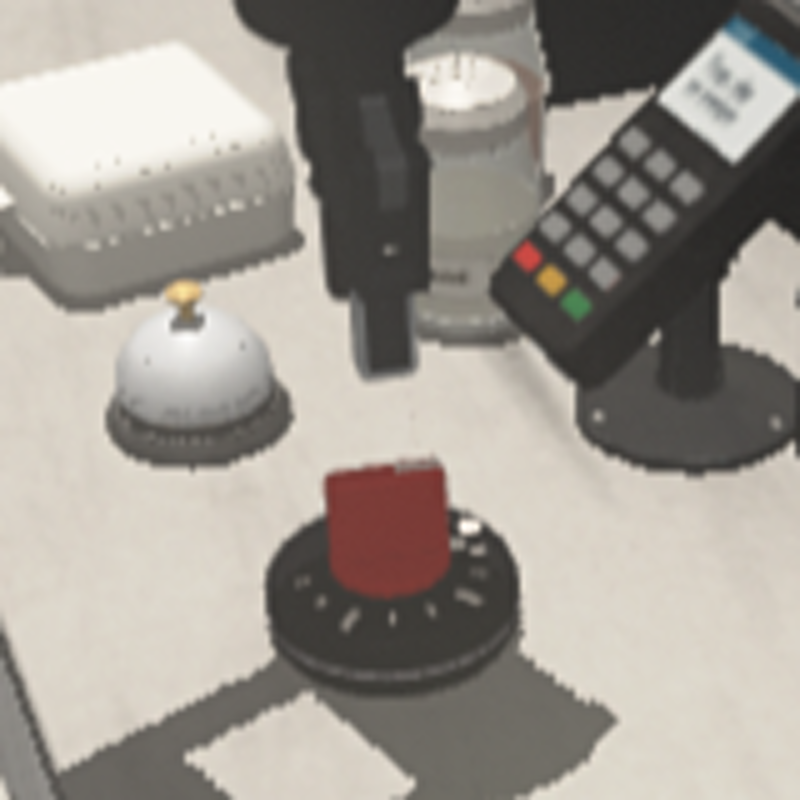

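The fingers hang in line over the bar (crop about (387,470)), and the timer's surroundings are clear. I'll descend and pinch.

```bash
python3 -m creep '[[0.6,0,0,0.03,0,0,0],[0.6,0,0,0.03,0,0,0],[0.6,0,0,0.024,0,0,0],[0.6,0,0,0,0,0,0],[0.6,0,0,0,0,0,0]]' 30
python3 -m creep '[[0.1,0,0,0,0,0,0],[0.1,0,0,0,0,0,0],[0.1,0,0,0,0,0,0],[0.1,0,0,0,0,0,0],[0.1,0,0,0,0,0,0],[0.05,0,0,0,0,0,0],[0.05,0,0,0,0,0,0]]' 30
python3 - <<'E'
from h import *
o=ctrl.get_obs();print(o['wrist_torque']);snap('side','s2.png',(205,110,325,230),5)
E
```

```text
t: 2.75
tool_pos: [0.5008, 0.2375, 0.0498]
tool_rot: [0.19, 3.133, 0.002]
contact_force: [-0.1, 0.6, -0.0]
opening: 0.0514
t: 3.45
tool_pos: [0.5005, 0.237, 0.0494]
tool_rot: [0.19, 3.133, 0.001]
contact_force: [-1.1, -1.5, 7.4]
opening: 0.0128
[-0.2794784   0.21829943 -0.01876205]
```

View pics/s2.png

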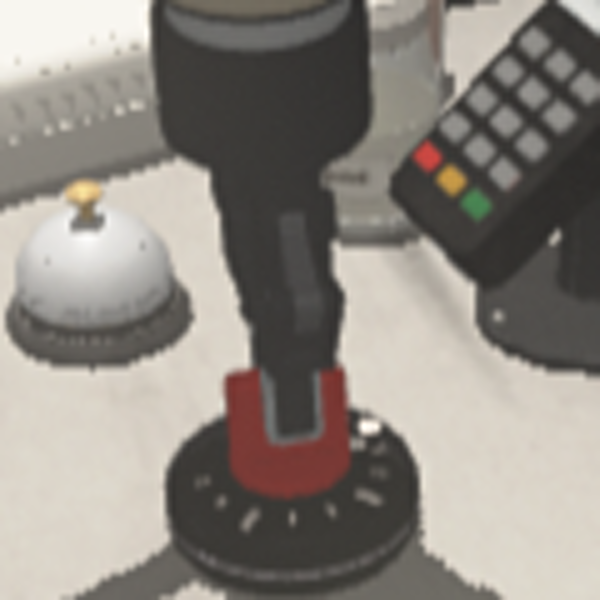

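The pads pinch the bar centrally (opening 12.8 mm, one finger at crop (293,405)). Now I'll turn it clockwise by two clicks.

```bash
python3 -m creep '[[0.05,0,0,0,0,0,0],[0.05,0,0,0,0,0,5],[0.05,0,0,0,0,0,5],[0.05,0,0,0,0,0,5],[0.05,0,0,0,0,0,5],[0.05,0,0,0,0,0,5],[0.05,0,0,0,0,0,5],[0.05,0,0,0,0,0,5],[0.05,0,0,0,0,0,5],[0.05,0,0,0,0,0,5],[0.05,0,0,0,0,0,6],[0.05,0,0,0,0,0,0],[0.05,0,0,0,0,0,0],[0.05,0,0,0,0,0,0]]' 60
python3 - <<'E'
from h import *
from scipy.spatial.transform import Rotation as Ro
o=ctrl.get_obs();R=Ro.from_rotvec(o['tool_rot']).as_matrix()
print('yaw x',np.degrees(np.arctan2(R[1,0],R[0,0])),o['wrist_torque']);snap('side','s3.png',(205,110,325,230),5)
E
```

```text
t: 4.9
tool_pos: [0.5002, 0.2366, 0.0494]
tool_rot: [1.52, 2.747, 0.0]
contact_force: [-2.6, -3.7, 8.6]
opening: 0.0121
yaw x 122.070632917864 [-0.62480624  0.45097741  0.02664107]
```

View pics/s3.png

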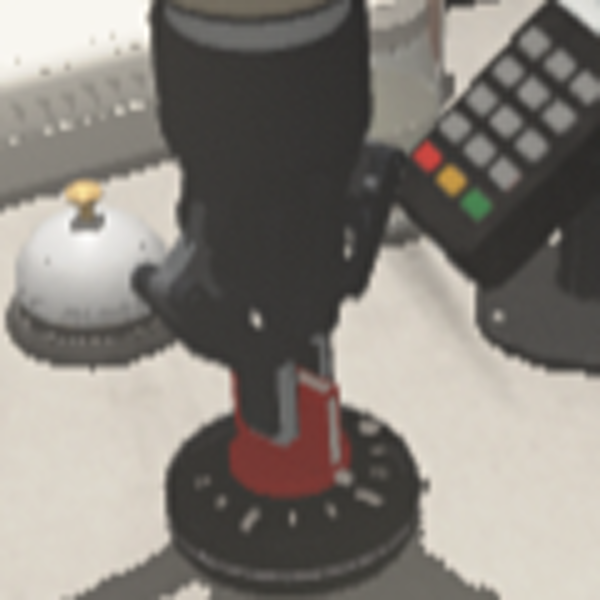

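The pointer tip (crop (345,478)) faces the first long mark (368,496). I'll release and lift.

```bash
python3 -m creep '[[0.5,0,0,0,0,0,0],[0.5,0,0,0,0,0,0],[0.5,0,0,0,0,0,0],[0.5,0,0,0,0,0,0],[0.5,0,0,-0.03,0,0,0],[0.5,0,0,-0.04,0,0,0],[0.5,0,0,-0.04,0,0,0],[0.5,0,0,-0.04,0,0,0],[0.5,0,0,-0.03,0,0,0],[0.5,0,0,0,0,0,0],[0.5,0,0,0,0,0,0],[0.5,0,0,0,0,0,0]]' 30
python3 - <<'E'
from h import *
snap('side','s4.png',(205,140,405,340),4)
E
```

```text
t: 6.15
tool_pos: [0.4983, 0.2366, 0.2253]
tool_rot: [-1.521, -2.746, 0.004]
contact_force: [0.5, 0.2, -0.7]
opening: 0.0424
```

View pics/s4.png

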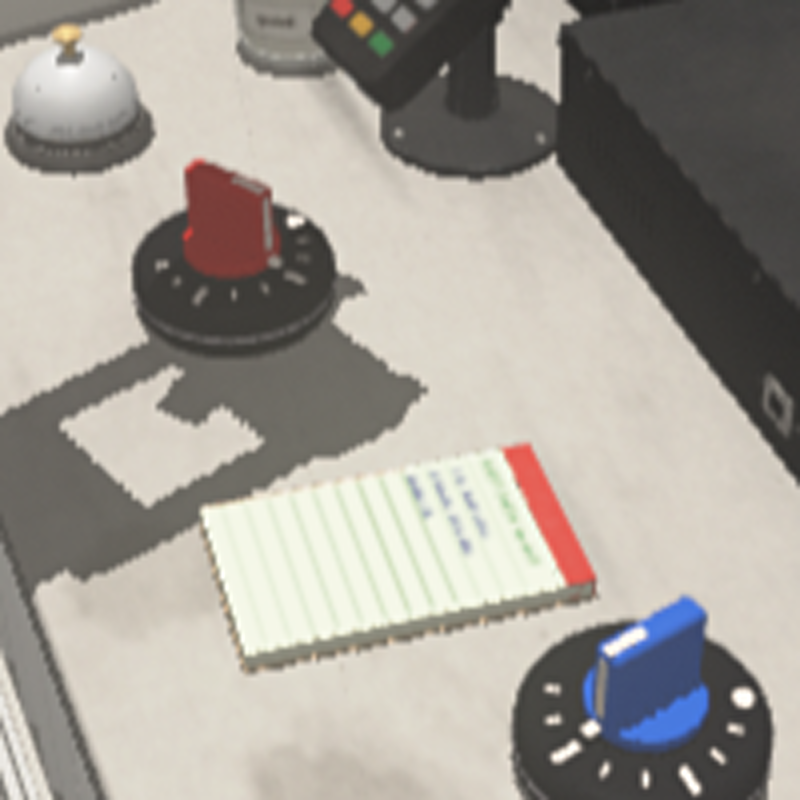

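```bash
python3 - <<'E'
from h import *
f=lambda a,b,z:back('side',(205+a/4,140+b/4),z)[:2]
M=[(295,220),(305,240),(305,257),(297,277),(265,290),(234,295),(200,295),(174,285),(161,265)]
W=np.array([f(*p,.03) for p in M])
import scipy.optimize as so
c=so.least_squares(lambda p:np.hypot(*(W-p[:2]).T)-p[2],[.5,.236,.04]).x;print(c)
ang=lambda v:np.degrees(np.arctan2(v[1],v[0]))
print([round(ang(w-c[:2]),1) for w in W],'tip',ang(f(273,261,.035)-c[:2]))
E
```

```text
[0.5021084  0.23645144 0.03731102]
[np.float64(18.5), np.float64(-8.8), np.float64(-31.4), np.float64(-56.4), np.float64(-83.6), np.float64(-107.4), np.float64(-132.1), np.float64(-155.0), np.float64(177.6)] tip -59.46483664372431
```

The tip measures −59° and the third mark −56°, so the knob rests at click 3. The hand is clear, so I'll hand in.

```bash
python3 -c "from h import *; print(finish_job())"
```

```text
the job is handed in; nothing more can be done
None
```

The red timer is set to its third click and the job is handed in, at about 6 s on the robot's clock; the hand-in reports no verdict.

- **What I did:** The red knob started at click 1. I pinched its grip bar from above, turned it about 51° clockwise, let go and lifted the gripper about 0.18 m.
- **Red knob:** In the last picture the pointer is at −59° and the first long mark at −56°. That is about 3° apart, within reading error.
- **Blue knob:** The arm never went near it, and it looks unchanged in the last picture. I judged this by eye and did not measure its pointer.
- **Contact:** The gripper hangs free with the force reading near zero. No checks failed or disagreed.

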